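# Find the heavy side of a flywheel on the balancing stand

### The arm

A 6-joint arm with a two-finger parallel gripper is mounted at the origin on the work surface. World frame = base frame: x ahead of the robot, y to its left, z up, the work surface at z = 0. Lengths are in m, angles in rad, forces in N, time in s.
With the tool pointing down it reaches from about 0.425 to 1.125 m from the base axis. Payload 14.9 kg.
Tool frame: the origin (TCP) lies midway between the tips of the shut fingers; the grasp point (between the pads) lies 19 mm behind it (r.hold_point_z is the distance from the TCP to the grasp point, in m); z points along the fingers, y is the direction in which the jaws open and shut (so a half turn about z gives the same grasp; the last joint's range is limited). The gripper opens to 91 mm and grips with 3 to 60 N. Pads are 32 mm wide; open, the fingers measure 118 mm over their backs; the gripper's body (76 mm by 178 mm) begins 60 mm behind the grasp point.
Start: joints at [-1.25, 0.379, 1.734, -0, 1.028, -0.033], TCP at [0.243, -0.657, 0.214] pointing down, gripper open.
Joint ranges: [-2.77, 2.77], [-0.74, 2.19], [0, 2.66], [-1.06, 4.2], [0.31, 2.87], [-3.08, 3.08]. Speed limits (rad/s): [1.89, 1.89, 2.39, 3.14, 3.14, 3.14].

### API

Orientations are given as a rotation vector (axis times angle).
In Python, from cell import r gives the robot as it stands. Calls block until the motion is done:
- r.goto(position, orientation): joint-space move of the TCP to a pose.
- r.line_to(position, orientation=None, max_speed=0.15): straight line of the TCP; orientation=None keeps the orientation; max_speed is the mean speed in m/s.
- r.move_joints(angles): joint-space move.
- r.set_gripper(opening, grip_force=None): finger opening in m; grip_force is the grip in N (None keeps the last); returns when the fingers have stopped.
- r.wait(seconds).
- r.solve_ik(position, orientation): joint angles nearest the present ones, or None.
- r.snapshot(name): name is "scene" or "top"; returns a dict with "frame" (384x512x3 uint8, blue, green, red), "fx", "fy", "cx", "cy" (pixels), "pose" (4x4, takes a point from camera to world coordinates). Camera axes: x right, y up, looking along -z (the intrinsics and any distortion apply to the point x, -y, -z); pixel columns grow to the right and rows downward; lengths in m; the calibration is good to about 2 mm. A picture is of the moment at which its call begins. There is no depth.
A pose or a line that the arm cannot do raises r.Unreachable and nothing moves.
- r.finish_job(): hands the job in, once; it reports no verdict.
Readings, each from a call of its own:
- r.current_clock(): time.
- r.current_joint_positions(): joint angles.
- r.current_joint_velocities(): joint speeds.
- r.current_joint_torque(): joint torques, N m.
- r.current_position(): TCP position.
- r.current_eef_rot(): TCP orientation.
- r.current_ft_force(): force on the tool from outside, world axes, zero at the start.
- r.current_torque(): the same for the moment, N m.
- r.current_finger_gap(): finger opening in m.
Only numpy, scipy, OpenCV 4.12 (cv2) and the standard library are available. Lean on these libraries where they do the work, as an engineer would, in place of code of your own. Each camera call takes 0.05 s, during which the arm holds its last target.

### The job

Take the pointed pin from the rack and stand it fully home in the bore of the balancing stand, where it is the reference for marking the flywheel, and let go of it. Then turn the flywheel by hand to find its heavy side, and finish still gripping the flywheel, at rest, with the heavy side straight down. Leave the other things on the bench where they are.

Things in the scene. Friction and masses are not known exactly. Their poses are not given: they have to be found in the camera images.
- stand: blue balancing stand, fixed: base plate 220 x 150 x 12 mm with a steel flywheel between two bearing posts. Origin on the bench straight below the flywheel's middle; x runs in the plane of the flywheel's disc towards the boss with the bore, y along the axle, z up. The posts stand 60 mm either side (y) of the middle plane, 14 mm thick, 125 mm high
- axle (a point): centre of the flywheel on its level axle, 105 mm above the bench; axes as the stand's. A steel disc of 2.4 kg, 140 mm across, 22 mm thick (along the stand's y), faces flat from 24 mm off the axis to the rim (the hub inside that is 50 mm wide). Its top edge is 175 mm above the bench; pinch the rim across its thickness from above; in a firm pinch it hardly pivots, so lean the grip with it as it turns
- wheel (a joint): turn of the flywheel in rad, endless both ways; 0 with the index bar on top, grows as the top of the rim goes towards the boss (stand's +x). One side is heavier, by 0.12 to 0.2 N m about the axle; this does not show, has nothing to do with the index bar and differs each time. It may roll by itself at the very start
- index (a point): the index bar across the flywheel's rim (6 mm wide, 4 mm proud), 72 mm from the axis. The greased bearings drag with 0.08 N m: let go, the flywheel rolls slowly (1 to 4 s, no swinging) towards heavy side down but stops short of it by 23 to 42 degrees, by the same angle from either side. Left nearer than that to heavy side down, or as near to heavy side up, it stays put
- bore (a point): centre of the mouth of the round bore in the stand's boss, 36 mm above the bench and 105 mm from the flywheel's centre along the stand's x. Bore 16.5 mm wide, 22 mm deep, with a flat floor; boss 50 x 50 mm
- pointer_center (a point): the steel pointer pin, half-way up it: 125 mm tall, straight shank 14 mm across up to 95 mm, then a cone to a point (the other two pins have flat tops). z is its own axis, towards the point. Starts upright in one of the rack's three holes
- rack: wooden block, fixed, 170 x 50 x 35 mm, with three 16 mm holes 25 mm deep in a row, 55 mm apart along its x; origin under its centre, on the bench. The pins stand in the holes with their feet 10 mm above the bench
- headed_pin: a steel pin of 14 mm shank with a flat mushroom head 24 mm across, 97 mm tall; starts upright in the rack. Not used
- short_pin: a plain flat-topped steel pin, 14 mm across, 75 mm tall; starts upright in the rack. Not used
- bearing: a ball-bearing ring, 47 mm across and 14 mm high, lying flat; origin under its centre. Not used
- screwdriver: a screwdriver with an orange handle, 190 mm long, lying on the bench. Not used
- coil: a ring of copper winding, 110 mm across and 18 mm high, lying flat. Not used
- varnish_tin: an aluminium-grey tin, 84 mm across and 110 mm tall. Not used
- wrench: a steel spanner, 180 mm long, lying on the bench. Not used
- hammer: a hammer with a wooden handle, 260 mm long, lying on the bench. Not used

How it is judged:
By the outcome, as a careful person would: the job done as asked, in the order asked, and still so for the second after the job is handed in, while the arm keeps its last pose, push and grip.
It also fails if it takes over 72 s, if anything falls off the work surface, if the arm or the gripper's body presses on something with over 40 N, if the wrist force passes 120 N, or if a joint passes its speed limit or range.

## Working session

There is one attempt and no reset: what is moved stays moved. The work goes in short steps, each a Python script; the robot and the scene stay as the last script left them, time stands still between calls to the robot, and variables do not carry over. Pictures are saved under pics/ and viewed, and the job is handed in when it is done.

```bash
ls; mkdir -p pics; cat > h.py <<'E'
import numpy as np, cv2, json
from scipy.spatial.transform import Rotation as R
def save(s,name,crop=None,scale=1):
    f=s["frame"]
    if crop: f=f[crop[1]:crop[3],crop[0]:crop[2]]
    if scale!=1: f=cv2.resize(f,None,fx=scale,fy=scale,interpolation=cv2.INTER_CUBIC)
    cv2.imwrite("pics/"+name,f)
def ray(s,u,v):
    d=np.array([(u-s["cx"])/s["fx"],-(v-s["cy"])/s["fy"],-1.0])
    P=np.array(s["pose"]); return P[:3,3],P[:3,:3]@d
def at_z(s,u,v,z):
    o,d=ray(s,u,v); return o+d*(z-o[2])/d[2]
def proj(s,p):
    P=np.array(s["pose"]); q=P[:3,:3].T@(np.array(p)-P[:3,3])
    return np.array([s["cx"]+s["fx"]*q[0]/-q[2], s["cy"]-s["fy"]*q[1]/-q[2]])
E
python3 - <<'E'
from cell import r
from h import *
import pickle
print(r.current_clock())
for n in("scene","top"):
    s=r.snapshot(n); pickle.dump(s,open(n+"0.pkl","wb")); save(s,n+"0.png",scale=1.5)
    print(n,s["fx"],s["fy"],s["cx"],s["cy"],np.round(s["pose"],3).tolist(),[k for k in s])
print(r.current_clock(),r.hold_point_z)
E
```

```text
pics
0.0
scene 348.6156801613628 348.6156801613628 259.92317494476714 194.77660697163165 [[0.458, -0.624, 0.633, 1.22], [0.889, 0.321, -0.327, -0.339], [0.001, 0.713, 0.701, 0.888], [0.0, 0.0, 0.0, 1.0]] ['frame', 'fx', 'fy', 'cx', 'cy', 'pose']
top 493.09480062643553 493.09480062643553 251.11294735368153 189.24647281190371 [[-0.015, 0.982, -0.189, 0.187], [-1.0, -0.013, 0.01, 0.011], [0.007, 0.189, 0.982, 1.929], [0.0, 0.0, 0.0, 1.0]] ['frame', 'fx', 'fy', 'cx', 'cy', 'pose']
0.1 0.0188
```

View pics/scene0.png

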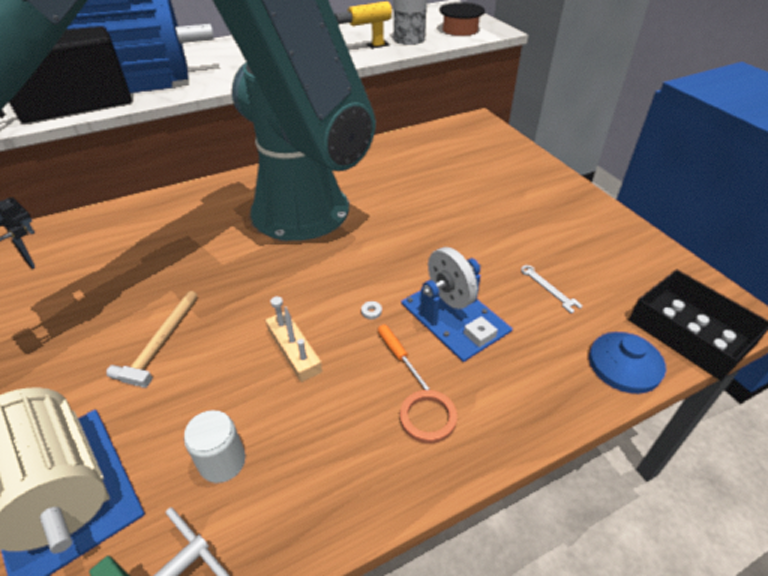

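View pics/top0.png

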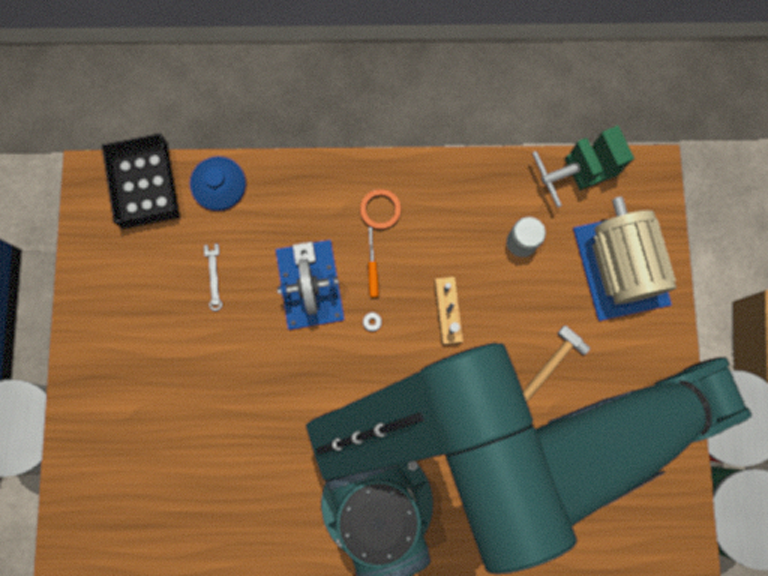

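The stand is in the centre-left of the top view, around (310,283), and the rack is around (449,310). I'll enlarge both.

```bash
python3 - <<'E'
from h import *
import pickle
s=pickle.load(open("scene0.pkl","rb")); t=pickle.load(open("top0.pkl","rb"))
a=[cv2.resize(x,(390,390) ,interpolation=cv2.INTER_CUBIC) for x in (s["frame"][190:260,165:235],s["frame"][160:240,262:342])]
b=[cv2.resize(x,(390,390) ,interpolation=cv2.INTER_CUBIC) for x in (t["frame"][180:235,270:325],t["frame"][155:220,175:240])]
cv2.imwrite("pics/c1.png",np.hstack(a)); cv2.imwrite("pics/c2.png",np.hstack(b))
E
```

```text
(no output)
```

View pics/c1.png

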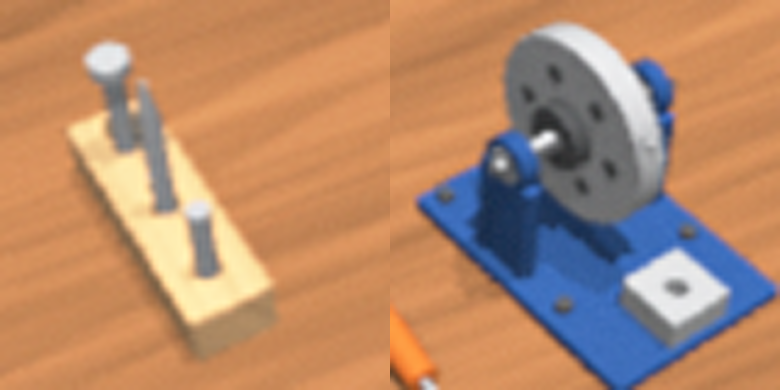

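View pics/c2.png

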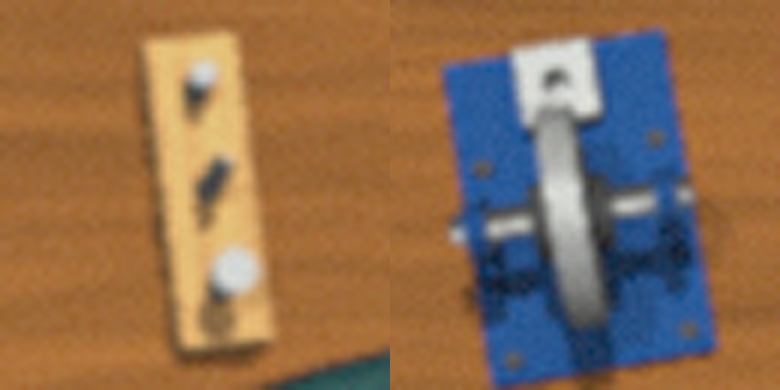

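```bash
cat > fit.py <<'E'
from h import *
import pickle
from scipy.optimize import least_squares
s=pickle.load(open("scene0.pkl","rb")); t=pickle.load(open("top0.pkl","rb"))
def px(x,y,sc,ox,oy): return np.array([(x+.5)/sc-.5+ox,(y+.5)/sc-.5+oy])
A=lambda x,y:(s,px(x,y,390/70,165,190)); B=lambda x,y:(s,px(x-390,y,4.875,262,160))
C=lambda x,y:(t,px(x,y,390/55,270,180)); D=lambda x,y:(t,px(x-390,y,6.,175,155))
def fit(obs,x0,extra=0):
    def f(p):
        c,sn=np.cos(p[2]),np.sin(p[2]); o=[]
        for (cam,uv),m in obs:
            m=m(p[3:]) if callable(m) else m
            w=[p[0]+c*m[0]-sn*m[1],p[1]+sn*m[0]+c*m[1],m[2]]
            o+=list(proj(cam,w)-uv)
        return np.array(o)
    q=least_squares(f,x0,loss="soft_l1",f_scale=.5); return q.x,f(q.x).reshape(-1,2)
# rack: +x pointing away (top of the top picture)
rack=[(C(145,40),(.085,.025,.035)),(C(238,32),(.085,-.025,.035)),(C(272,340),(-.085,-.025,.035)),(C(180,350),(-.085,.025,.035)),
(A(68,130),(-.085,-.025,.035)) ,(A(272,287),(.085,.025,.035)),(A(195,330),(.085,-.025,.035)),
(A(144,82),(0,0,.135)),(A(198,210),(.055,0,.085)),(A(108,58),(-.055,0,.107)),(C(228,162),(0,0,.135)),(C(205,73),(.055,0,.085)),(C(238,270),(-.055,0,.107))]
if __name__=="__main__":
    p,e=fit(rack,[.6,-.2,0]); print("rack",p.round(4)); print(e.round(1).tolist())
    st=[(D(557,78),(.105,0,.036)),(D(515,50),(.13,.025,.036)),(D(590,41),(.13,-.025,.036)),(D(600,118),(.08,-.025,.036)),
    (B(678,287),(.105,0,.036)),(B(622,293),(.08,-.025,.036)),(B(677,250),(.08,.025,.036)),(B(728,293),(.13,.025,.036)),(B(676,333),(.13,-.025,.036)),
    ]
    p,e=fit(st,[.6,.1,0]); print("stand boss only",p.round(4)); print(e.round(1).tolist())
    base=[(D(443,66),lambda q:(q[0]+.11,.075,.012)),(D(665,32),lambda q:(q[0]+.11,-.075,.012)),(D(717,350),lambda q:(q[0]-.11,-.075,.012)),(D(495,386),lambda q:(q[0]-.11,.075,.012)),
    (B(417,200),lambda q:(q[0]-.11,-.075,.012)),(B(620,388),lambda q:(q[0]+.11,-.075,.012)),(B(775,290),lambda q:(q[0]+.11,.075,.012))]
    p,e=fit(st+base,[.6,.1,0,.02]); print("stand",p.round(4)); print(e.round(1).tolist())
E
python3 fit.py
```

```text
rack [ 0.483  -0.1931  0.0875]
[[-0.2, 0.3], [-0.7, 0.1], [-0.1, -0.3], [-0.0, -0.4], [-0.2, -0.1], [0.0, -0.1], [-1.0, -0.8], [-0.5, 0.4], [-0.3, 0.2], [-0.0, 0.2], [-0.2, -0.5], [-0.1, 0.1], [-0.7, 0.0]]
stand boss only [0.537  0.1645 0.1649]
[[-0.0, 0.3], [-0.3, -0.0], [-0.3, -0.7], [0.1, -1.4], [-0.5, 0.4], [0.0, -2.0], [-0.1, 0.1], [0.2, 0.3], [-0.4, -0.8]]
stand [0.5368 0.1651 0.1597 0.024 ]
[[-0.0, 0.3], [-0.3, -0.0], [-0.3, -0.6], [0.1, -1.3], [-0.5, 0.4], [0.0, -2.1], [-0.0, 0.1], [0.2, 0.4], [-0.4, -0.8], [-0.2, -0.1], [-0.1, -0.7], [0.3, -0.1], [-0.5, 0.5], [-0.9, -0.6], [-0.6, 0.8], [1.1, -0.2]]
```

```bash
cat >> h.py <<'E'
SX,SY,SA=.5368,.1651,.1597
def W(m,o=None):
    x,y,a=o or (SX,SY,SA); c,s=np.cos(a),np.sin(a); return np.array([x+c*m[0]-s*m[1],y+s*m[0]+c*m[1],m[2]])
def down(a,flip=1,lean=0.):
    # jaw along y of frame yawed a; lean: tool axis from radial angle (towards +x)
    y=flip*np.array([-np.sin(a),np.cos(a),0]); ex=np.array([np.cos(a),np.sin(a),0])
    z=-(np.sin(lean)*ex+np.cos(lean)*np.array([0,0,1.]))
    return R.from_matrix(np.c_[np.cross(y,z),y,z]).as_rotvec()
def wheelpose(phi,rg,flip,hp=.0188):
    rad=np.array([np.sin(phi),0,np.cos(phi)]); p=rad*(rg-hp); p[2]+=.105
    return W(p),down(SA,flip,phi)
E
python3 - <<'E'
from cell import r
from h import *
print(r.current_clock(), r.current_eef_rot())
for f in(1,-1):
    print(f,np.round(r.solve_ik([.483,-.193,.07],down(.0875,f)),2),np.round(r.solve_ik(W([.105,0,.07]),down(SA,f)),2))
    for ph in range(-60,61,15):
        q=r.solve_ik(*wheelpose(np.radians(ph),.056,f)); q2=r.solve_ik(*wheelpose(np.radians(ph),.11,f))
        print(ph,None if q is None else np.round(q,2),q2 is not None)
import pickle
t=pickle.load(open("top0.pkl","rb"));s=pickle.load(open("scene0.pkl","rb"))
print("rim top mid proj top crop",(proj(t,W([0,0,.175]))-[175,155]+.5)*6-.5)
for x in(-.06,.06): print((proj(t,W([x,0,.105+.035]))-[175,155]+.5)*6-.5)
for th in range(0,360,30):
    a=np.radians(th); print(th,((proj(s,W([.072*np.sin(a),0,.105+.072*np.cos(a)]))-[262,160]+.5)*4.875-.5+[390,0]).round())
E
```

```text
0.1 [-3.09166393e+00 -5.52613356e-01  1.82031596e-04]
1 [-0.42  0.33  2.14 -0.    0.67 -2.08] [ 0.24  0.51  1.85 -0.    0.78 -1.49]
-60 [0.34 0.29 2.54 3.38 0.75 1.49] True
-45 None False
-30 None False
-15 [ 0.27  0.16  2.2  -0.06  0.51 -1.41] True
0 [ 0.26  0.26  2.05 -0.    0.83 -1.47] True
15 [ 0.24  0.39  1.89  0.02  1.12 -1.5 ] True
30 [ 0.24  0.53  1.74  0.04  1.39 -1.51] True
45 [ 0.23  0.68  1.6   0.05  1.64 -1.52] True
60 [ 0.23  0.82  1.48  0.06  1.88 -1.52] True
-1 [-0.42  0.33  2.14 -0.    0.67  1.06] [0.24 0.51 1.85 0.   0.78 1.65]
-60 [ 0.34  0.29  2.54  3.38  0.75 -1.65] True
-45 None False
-30 None False
-15 [ 0.27  0.16  2.2  -0.06  0.51  1.73] True
0 [0.26 0.26 2.05 0.   0.83 1.67] True
15 [0.24 0.39 1.89 0.02 1.12 1.64] True
30 [0.24 0.53 1.74 0.04 1.39 1.63] True
45 [0.23 0.68 1.6  0.05 1.64 1.62] True
60 [0.23 0.82 1.48 0.06 1.88 1.62] True
rim top mid proj top crop [173.18485861 193.36104218]
[193.46895009 299.25318194]
[163.03717395 110.72076659]
0 [589.  45.]
30 [626.  86.]
60 [649. 139.]
90 [653. 188.]
120 [637. 217.]
150 [607. 222.]
180 [572. 201.]
210 [539. 163.]
240 [518. 115.]
270 [512.  70.]
300 [524.  38.]
330 [552.  28.]
```

The pointed pin is in the middle hole, and the index bar shows at wheel ≈ 60°, since crop pixel (650,140) matches the predicted (649,139). Next I pick the pin.

```bash
python3 - <<'E'
from cell import r
from h import *
o=down(.0875,-1)
r.goto([.483,-.1931,.165],o); print(r.current_clock())
import pickle
for n in("scene","top"):
    s=r.snapshot(n); pickle.dump(s,open(n+"1.pkl","wb"))
    if n=="scene": save(s,"s1.png",(150,130,350,260),4)
    else: save(s,"t1.png",(165,140,335,260),4)
E
```

```text
2.0
```

View pics/s1.png

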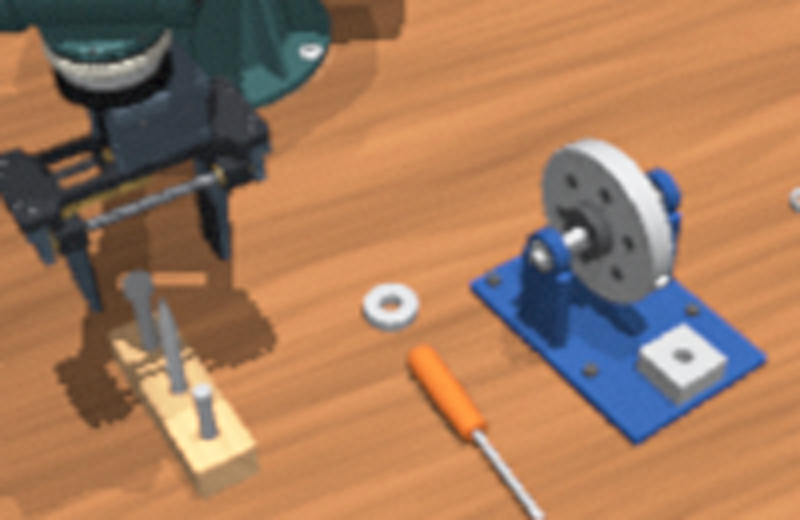

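View pics/t1.png

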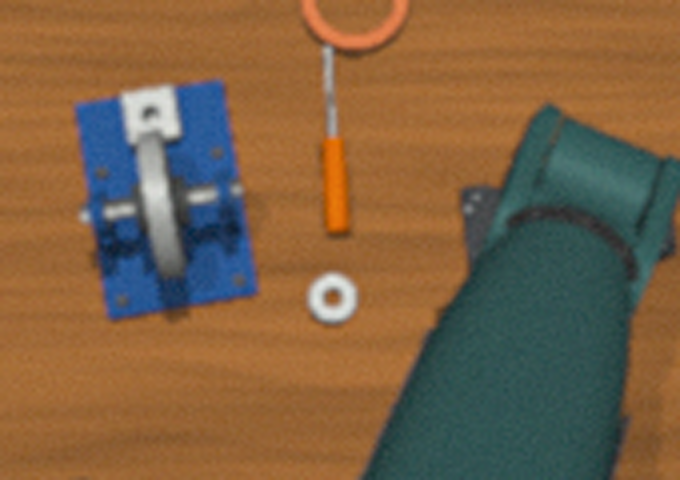

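```bash
python3 - <<'E'
from h import *
import pickle
s=pickle.load(open("scene1.pkl","rb"))
print(((proj(s,[.483,-.1931,.165])-[150,130]+.5)*4-.5),((proj(s,[.483,-.1931,.135])-[150,130]+.5)*4-.5))
for th in range(60,181,10):
    a=np.radians(th); print(th,((proj(s,W([.074*np.sin(a),0,.105+.074*np.cos(a)]))-[150,130]+.5)*4-.5).round())
E
python3 - <<'E'
from cell import r
from h import *
o=down(.0875,-1)
r.set_gripper(.06,25)
r.line_to([.483,-.1931,.0712],o,.12); print(r.current_clock(),r.current_ft_force())
r.set_gripper(.0,25); print(r.current_clock(),r.current_finger_gap(),r.current_ft_force())
import pickle
s=r.snapshot("scene"); pickle.dump(s,open("scene2.pkl","wb")); save(s,"s2.png",(150,130,350,260),4)
E
```

```text
[155.51032161 271.94818031] [161.22645325 300.32454786]
60 [662. 234.]
70 [665. 249.]
80 [666. 263.]
90 [666. 275.]
100 [663. 286.]
110 [658. 294.]
120 [652. 300.]
130 [645. 304.]
140 [636. 305.]
150 [627. 304.]
160 [617. 300.]
170 [607. 295.]
180 [597. 287.]
3.6833 [ 0.57672167  1.29181187 -0.29979647]
4.4583 0.013434548538512581 [ 0.11278999 -0.25421311  0.41764609]
```

View pics/s2.png

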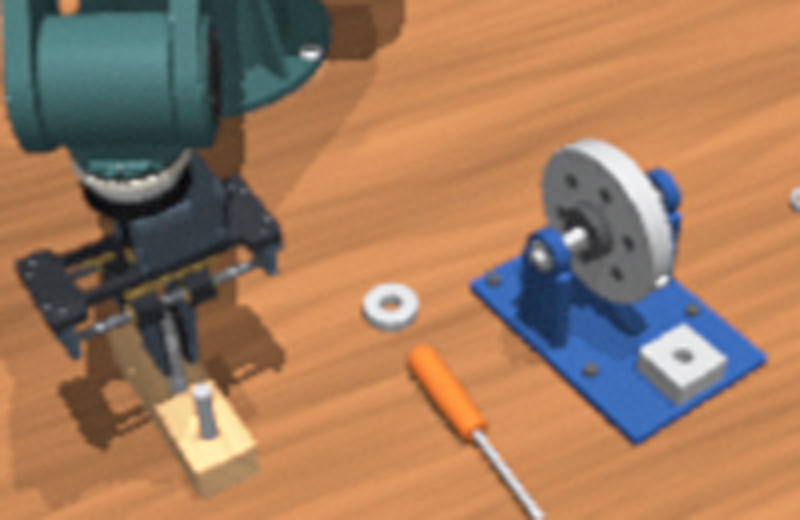

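Index bar is at (662,281), wheel ≈ 97°, unchanged between 2.0 and 4.4 s, so the wheel rolled at the start and has settled. The gap of 13.4 mm shows the pin is held, so I lift it and carry it to the bore.

```bash
python3 - <<'E'
from cell import r
from h import *
o=down(.0875,-1); o2=down(SA,-1)
r.line_to([.483,-.1931,.15],o,.12)
print(r.current_clock(),r.current_finger_gap(),r.current_ft_force())
r.goto(W([.125,-.15,.15]),o2); 
r.line_to(W([.105,0,.118]),o2,.15)
print(r.current_clock(),r.current_finger_gap(),r.current_ft_force(),r.current_position(),W([.105,0,.118]))
import pickle
for n in("scene","top"):
    s=r.snapshot(n); pickle.dump(s,open(n+"3.pkl","wb"))
    if n=="scene": save(s,"s3.png",(250,140,350,240),6)
    else: save(s,"t3.png",(165,140,265,240),6)
    print(n,((proj(s,W([.105,0,.0568]))-([250,140] if n=="scene" else [165,140])+.5)*6-.5),((proj(s,W([.105,0,.036]))-([250,140] if n=="scene" else [165,140])+.5)*6-.5))
E
```

```text
5.3167 0.013099145249025194 [ 0.67200286  0.26008525 -2.20922965]
7.6667 0.01353560315211921 [ 1.11207997e-03 -1.44477679e-01 -2.16913283e+00] [0.64080358 0.18123255 0.11819621] [0.64046388 0.18179731 0.118     ]
scene [428.05574282 449.64697844] [423.2998042  475.44777615]
top [223.92767367 162.54855167] [226.79669366 169.97471122]
```

View pics/s3.png

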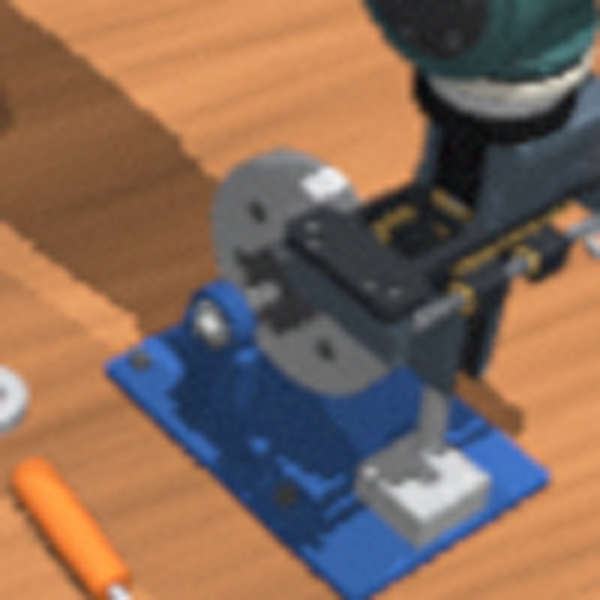

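View pics/t3.png

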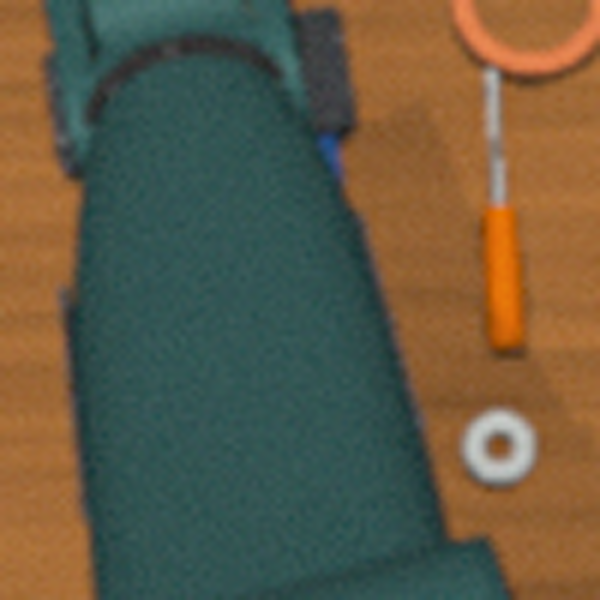

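Pin foot in the scene crop is at (432,452), against (428,450) predicted. The bore's own fit residual is shifted the same way, so the two agree and I go down with force checks.

```bash
python3 - <<'E'
from cell import r
from h import *
o2=down(SA,-1)
f0=np.array(r.current_ft_force())
z=.099
r.line_to(W([.105,0,z]),o2,.08)
while z>.0745:
    z-=.002
    r.line_to(W([.105,0,z]),o2,.04)
    f=np.array(r.current_ft_force())-f0; p=r.current_position()
    print(round(z,4),np.round(p,4),np.round(f,1),np.round(r.current_torque(),2),round(r.current_clock(),2))
    if f[2]>6 or np.hypot(f[0],f[1])>10: break
E
```

```text
0.097 [0.6405 0.1818 0.0971] [-0.9 -0.3 -0.4] [-0.    0.    0.02] 8.4
0.095 [0.6406 0.182  0.0952] [-1.   1.6  2.5] [ 0.42  0.28 -0.01] 8.65
0.093 [0.6401 0.1819 0.0926] [-1.1  4.6 -0.3] [ 0.93  0.25 -0.  ] 8.9
0.091 [0.6402 0.1819 0.0907] [-2.6  4.2 -1.5] [1.07 0.42 0.05] 9.15
0.089 [0.6403 0.1819 0.0889] [-2.4  4.7  1.1] [1.15 0.54 0.  ] 9.4
0.087 [0.6403 0.1819 0.0869] [-2.7  4.8 -0.2] [ 1.17  0.56 -0.  ] 9.65
0.085 [0.6404 0.1819 0.0849] [-3.   4.6  1.3] [1.23 0.51 0.  ] 9.9
0.083 [0.6403 0.1819 0.0829] [-3.6  4.9  0.8] [1.29 0.56 0.03] 10.15
0.081 [0.6403 0.182  0.0809] [-3.3  5.3  0.3] [ 1.27  0.62 -0.01] 10.4
0.079 [0.6403 0.182  0.0789] [-2.8  6.1  0.9] [ 1.34  0.64 -0.02] 10.65
0.077 [0.6403 0.182  0.0769] [-4.   5.7  0.7] [ 1.39  0.64 -0.01] 10.9
0.075 [0.6405 0.1821 0.0752] [-4.   4.8  3.7] [1.43 0.79 0.03] 11.15
0.073 [0.6417 0.1824 0.0746] [-6.8  5.9 17. ] [ 1.21  1.08 -0.03] 11.4
```

```bash
python3 - <<'E'
from cell import r
from h import *
import pickle
o2=down(SA,-1); b=W([.105,0,.0750])
for k in (0,1,2):
    r.line_to(b+np.array([-.0007,.0011,0])*k,o2,.04); r.wait(.1)
    print(k,np.round(r.current_position(),4),np.round(r.current_ft_force(),1),np.round(r.current_torque(),2),r.current_clock())
    if np.hypot(*r.current_ft_force()[:2])<1.5: break
r.set_gripper(.05)
print(r.current_finger_gap(),np.round(r.current_ft_force(),1),r.current_clock())
p=np.array(r.current_position()); r.line_to([p[0],p[1],.17],o2,.2)
print(r.current_clock())
for n in("scene","top"):
    s=r.snapshot(n); pickle.dump(s,open(n+"4.pkl","wb"))
    if n=="scene": save(s,"s4.png",(250,140,350,240),6)
E
```

```text
0 [0.6409 0.1821 0.0754] [-2.5  5.6  3.8] [ 1.32  0.41 -0.01] 11.75
1 [0.6398 0.1827 0.0749] [-0.1  0.2 -1. ] [ 0.23 -0.05  0.02] 12.1
0.04991335123058548 [0.  0.3 0.6] 12.8167
13.4417
```

View pics/s4.png

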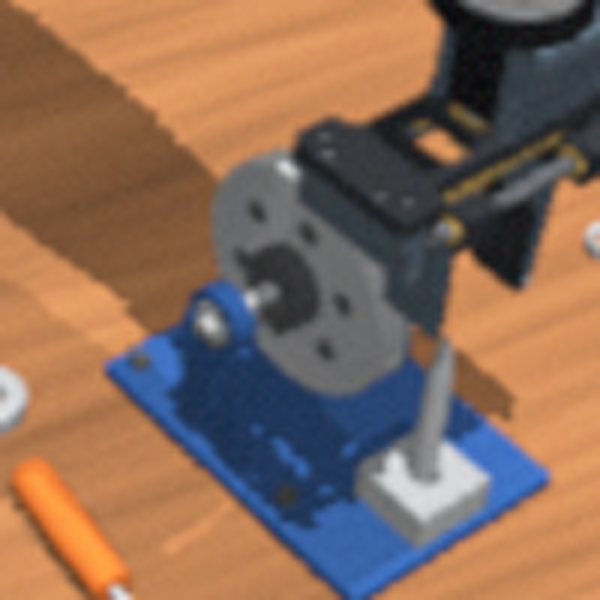

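The pin stands in the boss with its tip at (447,340). Its foot bottomed at the predicted depth, and it's released with no side force. Next is the flywheel: approach from above and measure its angle with an unobstructed view.

```bash
sed -i 's/^SX,SY,SA=.*/SX,SY,SA=.5361,.1661,.1597/' h.py; cat >> h.py <<'E'
def arc(r,a,b,rg=.056,step=10,v=.15,log=None):
    n=max(1,int(np.ceil(abs(b-a)/step)))
    for p in np.linspace(a,b,n+1)[1:]:
        r.line_to(*wheelpose(np.radians(p),rg,-1),max_speed=v)
        if log is not None: log.append((p,np.round(r.current_ft_force(),1),np.round(r.current_torque(),2)))
E
python3 - <<'E'
from cell import r
from h import *
import pickle
p=r.current_position(); r.line_to([p[0],p[1],.215],None,.25)
print([ (a,r.solve_ik(*wheelpose(np.radians(a),.056,-1)) is not None) for a in(-25,-22,-18,-15,50)])
r.goto(*wheelpose(np.radians(-15),.112,-1)); print(r.current_clock())
for n in("scene","top"):
    s=r.snapshot(n); pickle.dump(s,open(n+"5.pkl","wb"))
    save(s,n+"5.png",(270,150,350,230) if n=="scene" else (165,140,265,240),7 if n=="scene" else 6)
print(np.round(r.current_ft_force(),1))
s=pickle.load(open("scene5.pkl","rb"))
for h in(0,60,120,180,240,300): 
    a=np.radians(h); print(h,((proj(s,W([.045*np.sin(a),-.011,.105+.045*np.cos(a)]))-[270,150]+.5)*7-.5).round(1))
print("tip",((proj(s,W([.105,0,.139]))-[270,150]+.5)*7-.5).round(1), "axle-60",((proj(s,W([0,-.067,.105]))-[270,150]+.5)*7-.5).round(1))
E
```

```text
[(-25, False), (-22, True), (-18, True), (-15, True), (50, True)]
14.475
[ 0.3 -0.3 -0.6]
0 [208.1 188. ]
60 [260.8 271.3]
120 [251.6 341.5]
180 [193.1 328.2]
240 [143.9 249.5]
300 [149.8 179.6]
tip [383.9 325.9] axle-60 [107.8 309.6]
```

View pics/scene5.png

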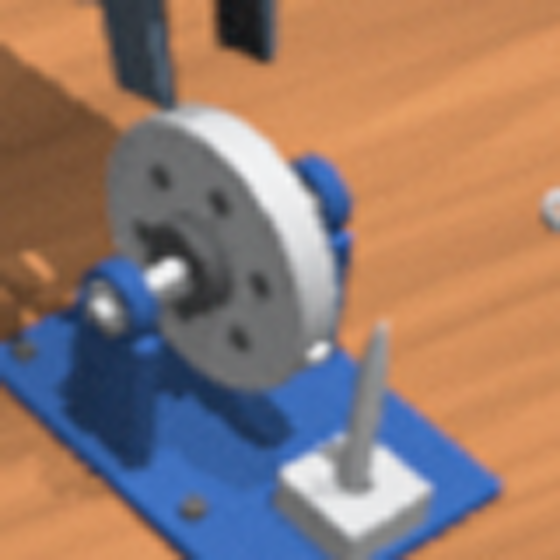

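View pics/top5.png

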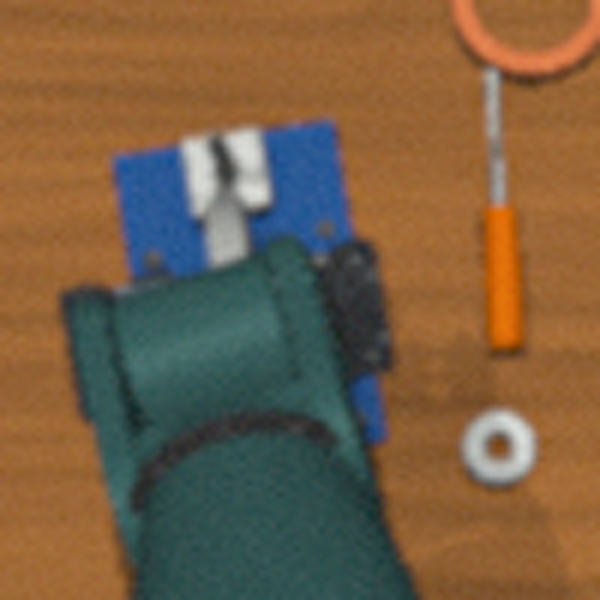

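```bash
cat >> h.py <<'E'
from scipy.optimize import least_squares
def holes(s,pts,off=(270,150),sc=7):
    uv=[(np.array(p)+.5)/sc-.5+off for p in pts]
    best=None
    for a0 in (0,20,40):
        def f(p):
            e=[]
            for u in uv:
                c=[proj(s,W([p[1]*np.sin(p[0]+k*np.pi/3),-.011,.105+p[1]*np.cos(p[0]+k*np.pi/3)]))+p[2:]-u for k in range(6)]
                e+=list(min(c,key=np.linalg.norm))
            return np.r_[e,np.array(p[2:])*.3]
        q=least_squares(f,[np.radians(a0),.045,0,0])
        if best is None or q.cost<best.cost: best=q
    return np.degrees(best.x[0])%60,best.x[1:],best.cost
def index(s,pt,off=(270,150),sc=7,shift=(0,0)):
    u=(np.array(pt)+.5)/sc-.5+off
    th=np.arange(0,360,.5); d=[np.linalg.norm(proj(s,W([.074*np.sin(a),0,.105+.074*np.cos(a)]))+shift-u) for a in np.radians(th)]
    return th[np.argmin(d)],min(d)
E
python3 - <<'E'
from h import *
import pickle
s=pickle.load(open("scene5.pkl","rb"))
a=holes(s,[(161,177),(221,203),(262,285),(239,341)]); print(a, index(s,(318,350)),index(s,(318,350),shift=a[1][1:]))
s=pickle.load(open("scene0.pkl","rb")); o=(262,160)
a=holes(s,[(x-390,y) for x,y in [(555,74),(597,110),(612,170),(582,187),(528,94)]],o,4.875); print(a,index(s,(260,140),o,4.875),index(s,(260,140),o,4.875,a[1][1:]))
E
```

```text
(np.float64(11.977535208502905), array([ 0.04255442,  0.0339141 , -0.20354065]), np.float64(0.05992537642431102)) (np.float64(96.0), np.float64(0.8382550778578217)) (np.float64(96.5), np.float64(0.81382136870575))
(np.float64(33.530930619231434), array([ 0.04271962,  0.10514131, -0.24191714]), np.float64(0.09032116613164048)) (np.float64(60.5), np.float64(0.474286752664588)) (np.float64(61.0), np.float64(0.6377026806745202))
```

The current rest position in hole angle (call it u) is 12.0° mod 60, with the index at ≈97°. Next I grip at lean −18° and turn forwards.

```bash
python3 - <<'E'
from cell import r
from h import *
r.set_gripper(.046,30)
r.line_to(*wheelpose(np.radians(-18),.056,-1),max_speed=.2)
print(r.current_clock(),np.round(r.current_ft_force(),1))
r.set_gripper(.0,30)
print(r.current_clock(),r.current_finger_gap(),np.round(r.current_ft_force(),1),np.round(r.current_torque(),2),np.round(r.current_position(),4),wheelpose(np.radians(-18),.056,-1)[0])
log=[]
arc(r,-18,-8,log=log,step=5)
for l in log: print(l)
print(r.current_clock())
E
```

```text
15.3 [0.8 1.3 0.4]
15.7917 0.021927201348429362 [-6.4 13.2  4.7] [2.05 0.89 1.14] [0.5252 0.1653 0.1414] [0.52475085 0.16427197 0.1403793 ]
(np.float64(-13.0), array([-6.8, 13.1, 10.6]), array([1.99, 1.14, 0.98]))
(np.float64(-8.0), array([-6.2, 10.6, 10.2]), array([1.8 , 1.14, 0.73]))
16.2917
```

```bash
sed -i 's/^SX,SY,SA=.*/SX,SY,SA=.5357,.1675,.1597/' h.py; python3 - <<'E'
from cell import r
from h import *
log=[]
for p in(-8,-3,2):
    r.line_to(*wheelpose(np.radians(p),.056,-1)); r.wait(.1)
    q=wheelpose(np.radians(p),.056,-1)
    print(p,np.round(r.current_ft_force(),1),np.round(r.current_torque(),2),np.round((np.array(r.current_position())-q[0])*1e3,2),np.round(np.degrees((R.from_rotvec(q[1]).inv()*R.from_rotvec(r.current_eef_rot())).as_rotvec()),2))
print(r.current_clock(),r.current_finger_gap())
E
```

```text
-8 [ 2.4 -5.6  4.3] [-0.86 -0.16  0.3 ] [ 0.77 -0.28  0.97] [-0.03  0.09 -0.05]
-3 [-0.8 -6.9  5.8] [-0.88  0.4   0.38] [ 0.37 -0.35  0.75] [-0.04  0.01 -0.05]
2 [-1.7 -5.3  5. ] [-0.9   0.4   0.48] [ 0.21 -0.33  0.58] [-0.04  0.04 -0.04]
17.3417 0.021693629519326952
```

```bash
sed -i 's/^SX,SY,SA=.*/SX,SY,SA=.5357,.1671,.1597/' h.py; python3 - <<'E'
from cell import r
from h import *
import pickle
log=[]
arc(r,2,47,log=log,step=9)
for l in log: print(l)
print(r.current_clock())
s=r.snapshot("scene"); pickle.dump(s,open("scene6.pkl","wb")); save(s,"scene6.png",(270,150,350,230),7)
E
```

```text
(np.float64(11.0), array([-1. , -0.5,  6.3]), array([-0.03,  0.4 ,  0.46]))
(np.float64(20.0), array([-0.3, -0.2,  4.9]), array([0.11, 0.28, 0.45]))
(np.float64(29.0), array([ 0.5, -0.8,  5.2]), array([0.1 , 0.25, 0.37]))
(np.float64(38.0), array([-0.8,  0.5,  5.2]), array([0.13, 0.29, 0.41]))
(np.float64(47.0), array([0.9, 0.7, 4.9]), array([0.13, 0.21, 0.32]))
18.8833
```

View pics/scene6.png

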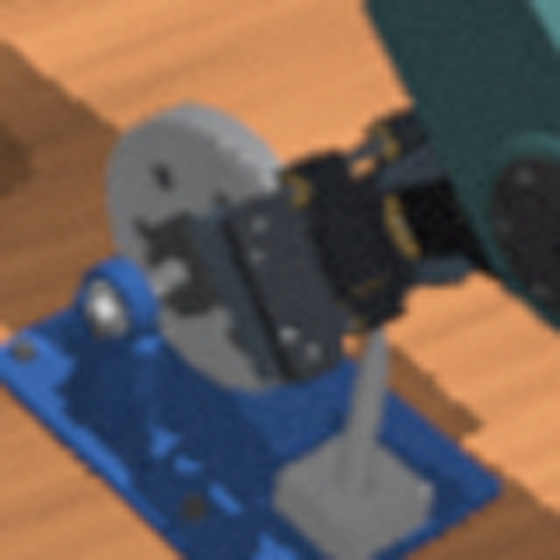

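```bash
python3 - <<'E'
from cell import r
from h import *
import pickle
r.set_gripper(.046); print(r.current_clock(),np.round(r.current_ft_force(),1))
arc(r,47,-18,rg=.06,step=22,v=.1)
print(r.current_clock(),np.round(r.current_ft_force(),1))
s=r.snapshot("scene"); pickle.dump(s,open("scene7.pkl","wb")); save(s,"scene7.png",(270,150,350,230),7)
E
```

```text
19.4917 [-0.2  0.4 -0. ]
21.0667 [ 1.6  0.5 -0.6]
```

View pics/scene7.png

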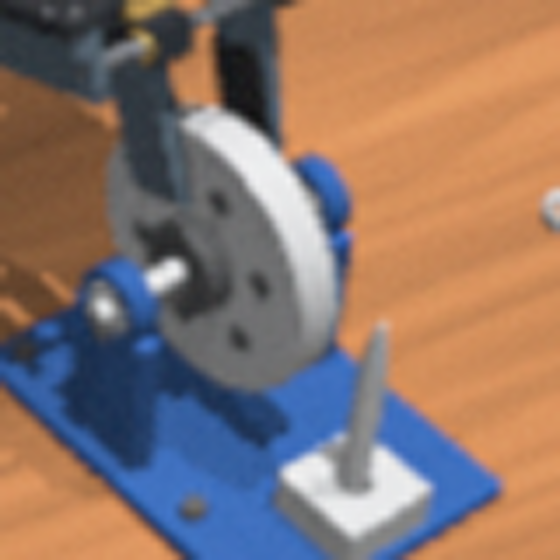

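Holes are at (220,202), (262,285), (239,340), so u≈72, about 5° short of the commanded 77. That's either a small roll or lag, so I turn clearly further and release again.

```bash
python3 - <<'E'
from cell import r
from h import *
import pickle
r.line_to(*wheelpose(np.radians(-18),.056,-1),max_speed=.1)
r.set_gripper(0,30)
log=[]; arc(r,-18,27,log=log,step=9)
for l in log: print(l)
s=r.snapshot("scene"); save(s,"scene8a.png",(270,150,350,230),4)
print(r.current_clock()); r.set_gripper(.046); print(r.current_clock())
arc(r,27,-18,rg=.06,step=22,v=.1)
r.line_to(*wheelpose(np.radians(-18),.1,-1),max_speed=.1)
f=[r.snapshot("scene")]; r.wait(.8); f.append(r.snapshot("scene")); print(r.current_clock())
pickle.dump(f[1],open("scene8.pkl","wb"))
for i in(0,1): save(f[i],"scene8%d.png"%i,(270,150,350,230),7)
im=np.hstack([cv2.resize(cv2.imread("pics/"+n),(390,390)) for n in("scene80.png","scene81.png")]); cv2.imwrite("pics/s8.png",im)
E
```

```text
(np.float64(-9.0), array([-4.5, -0.9,  7.3]), array([-0.21,  0.74,  0.47]))
(np.float64(0.0), array([-2.9, -0.8,  5.6]), array([-0.04,  0.73,  0.46]))
(np.float64(9.0), array([-3.2,  0.4,  4.8]), array([-0.02,  0.77,  0.5 ]))
(np.float64(18.0), array([-3.4,  0.9,  4.8]), array([0.17, 0.68, 0.4 ]))
(np.float64(27.0), array([-2.6,  1.3,  4. ]), array([0.2 , 0.73, 0.35]))
23.45
24.0083
26.6833
```

View pics/s8.png

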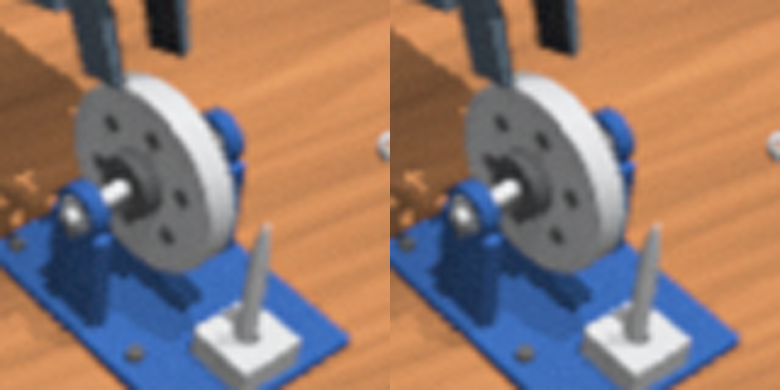

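View pics/scene81.png

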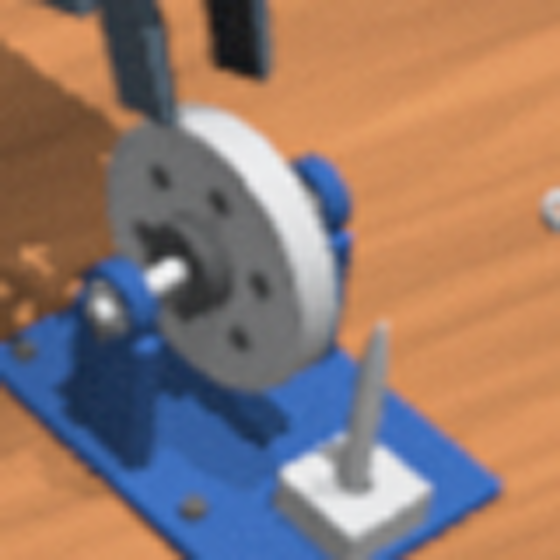

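View pics/scene8a.png

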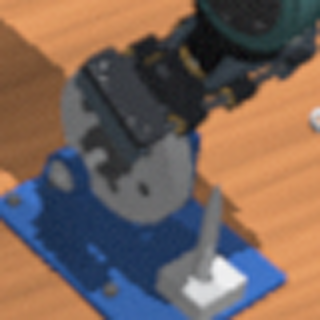

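The wheel returned to exactly the same hole pattern (161,177), (220,202), (262,285), (239,340), now with the index out of sight underneath. The rests are therefore u=12 and u=72, stopping 30° short either way, and heavy side down is u=42. I'll fit both precisely, then turn back 30°.

```bash
cat >> h.py <<'E'
def refine(s,pts,off=(270,150),sc=7,w=3.0):
    # darkness centroid around each hole, in crop coordinates
    g=cv2.cvtColor(s["frame"],cv2.COLOR_BGR2GRAY).astype(float); o=[]
    for p in pts:
        c=(np.array(p)+.5)/sc-.5+off
        for _ in range(5):
            yy,xx=np.mgrid[int(round(c[1]))-4:int(round(c[1]))+5,int(round(c[0]))-4:int(round(c[0]))+5]
            m=np.exp(-((xx-c[0])**2+(yy-c[1])**2)/(2*1.5**2)); v=g[yy,xx]; bg=np.percentile(v,75)
            ww=m*np.clip(bg-v,0,None); c=np.array([(ww*xx).sum(),(ww*yy).sum()])/ww.sum()
        o.append(tuple((c-off+.5)*sc-.5))
    return o
E
python3 - <<'E'
from h import *
import pickle
for n in("scene1","scene2","scene5","scene7","scene8"):
    s=pickle.load(open(n+".pkl","rb")); P=[(161,177),(220,202),(262,285),(239,340)]
    if n=="scene7": P=P[1:]
    q=refine(s,P); print(n,np.round(q,1).tolist(),holes(s,P)[0],holes(s,q))
E
python3 - <<'E'
from cell import r
from h import *
import pickle
arc(r,-18,15,rg=.1,step=17,v=.15)
r.line_to(*wheelpose(np.radians(15),.056,-1),max_speed=.15)
r.set_gripper(0,30); print(r.current_clock(),r.current_finger_gap(),np.round(r.current_ft_force(),1))
log=[]; arc(r,15,-15,log=log,step=6,v=.08)
for l in log: print(l)
r.wait(.3)
s=r.snapshot("scene"); pickle.dump(s,open("scene9.pkl","wb")); save(s,"scene9.png",(270,150,350,230),7)
print(r.current_clock(),np.round(r.current_ft_force(),1))
for u in (12,42): print(u,[((proj(s,W([.0426*np.sin(a),-.011,.105+.0426*np.cos(a)]))-[270,150]+.5)*7-.5).round().tolist() for a in np.radians(u+60*np.arange(6))])
E
```

```text
scene1 [[159.7, 178.0], [218.7, 203.8], [259.3, 285.9], [238.8, 338.9]] 11.751772035507782 (np.float64(11.728065189573206), array([ 0.04197588, -0.33643313, -0.00837278]), np.float64(0.011757492926995529))
scene2 [[159.7, 177.8], [218.7, 203.7], [259.2, 285.5], [238.8, 338.9]] 11.751772035507782 (np.float64(11.654674271994502), array([ 0.04198398, -0.33657974, -0.0303603 ]), np.float64(0.01410021231902391))
scene5 [[159.6, 177.8], [218.7, 203.9], [259.5, 285.6], [238.7, 338.8]] 11.751772035507782 (np.float64(11.746102751602345), array([ 0.04198895, -0.33771913, -0.02127846]), np.float64(0.01801858583236244))
scene7 [[218.2, 203.6], [259.3, 285.2], [238.4, 339.1]] 11.93564064980726 (np.float64(11.257449382551826), array([ 0.0417491 , -0.32359582,  0.04422175]), np.float64(0.010489465441612209))
scene8 [[160.2, 177.6], [218.4, 203.5], [259.2, 285.3], [238.6, 338.9]] 11.751772035507782 (np.float64(11.718199425374406), array([ 0.04196625, -0.33986956, -0.05103329]), np.float64(0.01358924421582151))
28.5 0.022060779324894503 [-0.2  0.4  6.8]
(np.float64(9.0), array([3.6, 0.3, 0.5]), array([ 0.15, -0.78,  0.42]))
(np.float64(3.0), array([ 2.2, -0.3,  3.8]), array([ 0.1 , -0.62,  0.46]))
(np.float64(-3.0), array([ 1.9, -0. ,  4.8]), array([-0.06, -0.54,  0.46]))
(np.float64(-9.0), array([ 1. , -0.6,  3.9]), array([-0.01, -0.35,  0.47]))
(np.float64(-15.0), array([ 0.9, -0.3,  2.1]), array([ 0.01, -0.14,  0.4 ]))
30.1417 [-3.2 -1.1  6.6]
12 [[222.0, 203.0], [263.0, 287.0], [241.0, 340.0], [183.0, 312.0], [144.0, 232.0], [162.0, 177.0]]
42 [[249.0, 243.0], [260.0, 323.0], [213.0, 336.0], [158.0, 274.0], [146.0, 197.0], [190.0, 179.0]]
```

View pics/scene9.png

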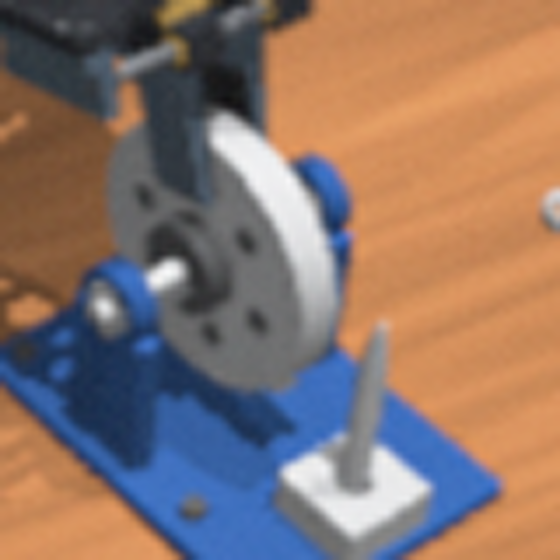

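```bash
python3 - <<'E'
from h import *
import pickle
s=pickle.load(open("scene9.pkl","rb")); P=[(145,197),(246,240),(258,321),(211,334)]
q=refine(s,P); print(holes(s,P)[0],holes(s,q), holes(s,q[1:]))
for th in (97,117,127,137,157): a=np.radians(th); print(th,[((proj(s,W([.074*np.sin(a),y,.105+.074*np.cos(a)]))-[270,150]+.5)*7-.5).round().tolist() for y in(-.011,.011)])
x=[]
for n in ("scene5","scene8","scene9"):
    s=pickle.load(open(n+".pkl","rb")); x.append(cv2.resize(s["frame"][190:212,296:322],(260,220),interpolation=cv2.INTER_CUBIC))
cv2.imwrite("pics/idx.png",np.hstack(x))
E
```

```text
41.55628504490122 (np.float64(44.051412092905075), array([ 0.04120313, -0.23669898, -0.36622402]), np.float64(0.15010473972017868)) (np.float64(44.05354015860566), array([ 0.04180767, -0.36116884, -0.44805187]), np.float64(0.1224478012602092))
97 [[307.0, 363.0], [342.0, 342.0]]
117 [[290.0, 390.0], [325.0, 370.0]]
127 [[277.0, 398.0], [312.0, 378.0]]
137 [[263.0, 401.0], [297.0, 381.0]]
157 [[230.0, 395.0], [264.0, 376.0]]
```

View pics/idx.png

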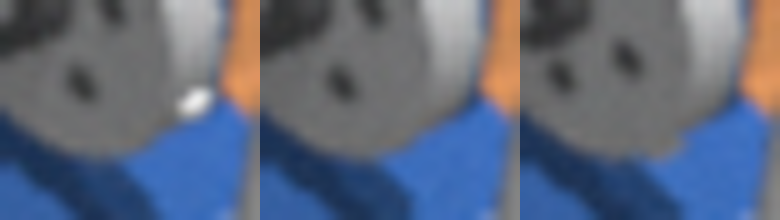

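```bash
python3 - <<'E'
from h import *
import pickle
s=pickle.load(open("scene9.pkl","rb")); P=[(145,197),(246,240),(258,321),(211,334)]
print(np.round(refine(s,P),1).tolist())
x=[cv2.resize(s["frame"][170:210,285:325],(560,560),interpolation=cv2.INTER_CUBIC)]
im=x[0].copy()
for u,c in((40,(0,0,255)),(42,(0,255,0)),(44,(255,0,0))):
    for a in np.radians(u+60*np.arange(6)):
        p=(proj(s,W([.042*np.sin(a),-.011,.105+.042*np.cos(a)]))+[-.34,-.03]-[285,170]+.5)*14-.5
        cv2.circle(im,tuple(int(v) for v in p.round()),3,c,-1)
cv2.imwrite("pics/h9.png",im)
E
```

```text
[[147.5, 194.5], [244.9, 242.4], [256.7, 321.8], [208.4, 328.8]]
```

View pics/h9.png

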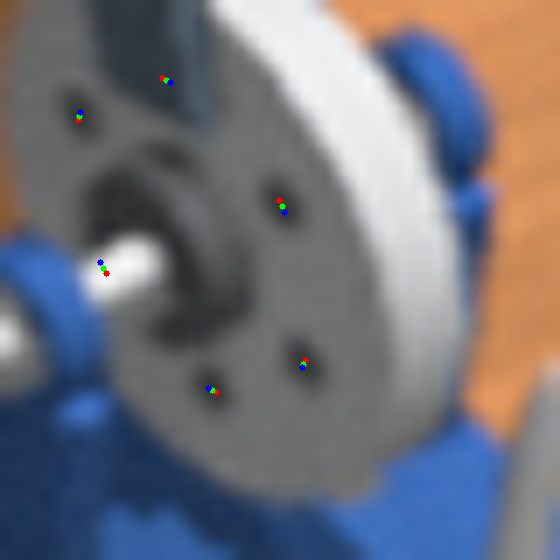

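The green markers (u=42°) fall on all four visible holes, (80,113), (281,203), (306,362), (212,388). The index shows at the bottom right, about 127°, as expected. One last full look before handing in.

```bash
python3 - <<'E'
from cell import r
from h import *
r.wait(.5)
s=r.snapshot("scene"); save(s,"final.png",scale=1.5)
f=s["frame"]; t=r.snapshot("top"); save(t,"finalt.png",scale=1.5)
q=[(145,197),(246,240),(258,321),(211,334)]; save(s,"final_c.png",(270,150,350,230),7)
print(r.current_clock(),r.current_finger_gap(),np.round(r.current_ft_force(),1),np.round(r.current_torque(),2),np.abs(r.current_joint_velocities()).max())
E
```

```text
30.7417 0.02203911971909297 [-3.2 -1.1  6.8] [-0.04  0.33  0.44] 0.002710248454842199
```

View pics/final.png

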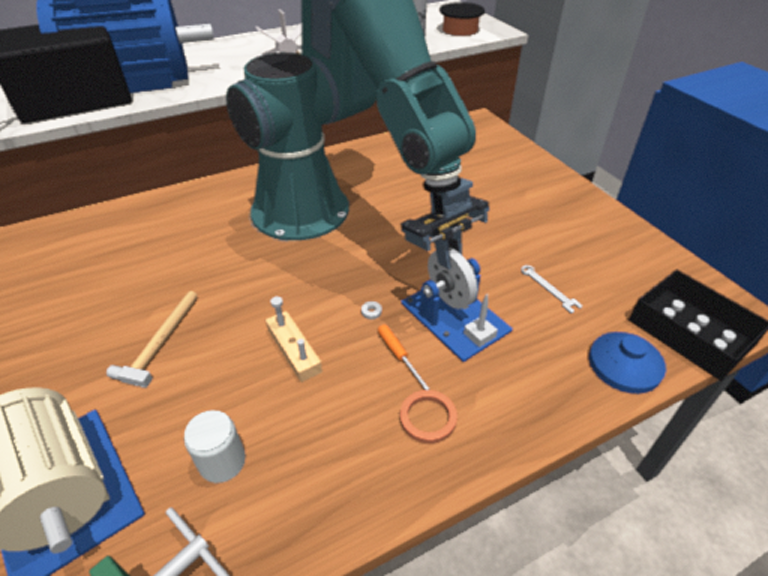

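View pics/final_c.png

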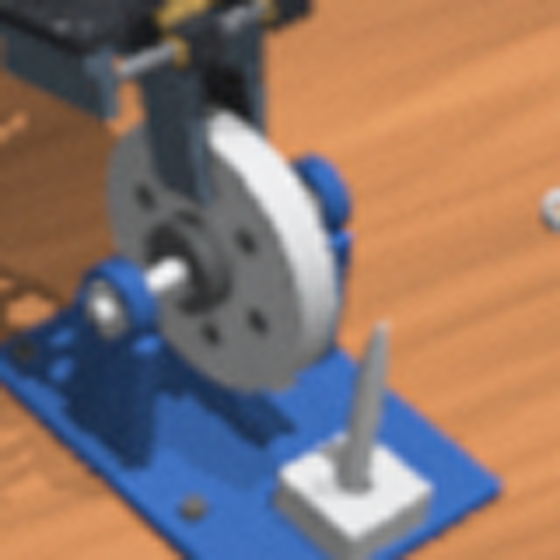

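The pin stands in the bore with its tip at crop (383,322), as before. The two unused pins and the other items sit where they did in the first picture, and the wheel is gripped and still.

```bash
python3 - <<'E'
from cell import r
r.finish_job(); print(r.current_clock())
E
```

```text
the job is handed in; nothing more can be done
the job is handed in; nothing more can be done
```

The job is handed in: the pointed pin is home in the bore and released, and the arm holds the flywheel at rest with its heavy side down, about 31 s into the 72 s allowed.

- **Pin:** It bottomed at the predicted depth (about 22 mm in). Side force was about zero before I let go. The last picture shows it upright, with its tip within about 4 enlarged-crop pixels (about 2 mm) of where I predicted.
- **Heavy side:** The wheel first rolled from index ≈ 61° and stopped at about 97°. Let go from well past the bottom, it rolled back to the same hole pattern one 60° step on, about 157°. So it stops 30° short either way (expected 23 to 42°), and heavy side down is at about 127°, midway between the two rests.
- **Final state:** I turned it back 30° from the second rest. By eye the face holes read 41.6° against a target of about 41.75°, and the index bar shows where about 127° predicts. The grip is 30 N, the arm is at rest, and the wrist force is about 8 N.
- **Disagreement:** An automatic centroid fit of the same holes gave 44°. I trusted the eye reading, because the fit left larger errors and one of its points was pulled towards the dark hub. The final angle is uncertain by about 2°.
- **Other items:** In the last picture, nothing else on the bench looks moved.

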